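# Close the sprung service panel of a lab analyser module

### The job

Draw the stop pin out of its bore in the analyser module's panel and park it upright, collar resting on the block, in the open notch of the pin keeper beside the module, and let go of it. Then turn the quarter-turn fastener until its slot is in line with the two index ribs on the panel, and press the sprung panel down until it is flush with the frame; finish while still holding it pressed flush. Leave the tube rack, the tub and the dropper bottle where they are.

Things in the scene. Friction and masses are not known exactly. Their poses are not given: they have to be found in the camera images.
- unit: White analyser module, fixed, 240 (x) by 220 (y) by 80 mm high: a frame round an opening in its top. Origin: centre of underside, z up, black display strip on its -x side. In this frame (mm): grey panel 194 by 174 in the opening, its top at z 90 (proud) or 80 (flush); fastener's axis at x -45, y 0; pin's bore at x -30, y 48; index ribs 9 wide, 14 long, 3 high at x -45, y +75 and -75
- panel (a joint): Travel of the sprung panel straight down: 0 = standing 10 mm proud (start), 0.010 m = flush with the rim (its stop). It rises by itself when let go. Pressing takes about 3 N at the top, 8 N at flush. With the slot out of line (more than about 0.2 rad) it is blocked after 3 mm
- panel_pad (a point): Centre of the top of a round black rubber pad (40 mm across, 1.5 high) on the +x half of the panel, a clear spot to press on; it moves with the panel: 91.5 mm above the bench at the start, 81.5 at flush. Any part of the panel may be pressed
- fastener (a joint): Angle of the fastener about its vertical axis: 0 = slot in line with the ribs (along the unit's y), growing anticlockwise from above; starts between -1.45 and -0.95, turns from -1.7 to 0.6, 0.06 N m of friction, stays where left. While the pin is in its bore the fastener's arm strikes it at about -0.6
- fastener_grip (a point): On the fastener's axis, 28 mm above the panel, the height to grip. Steel head: two parallel jaws, each 9 thick, 40 long, tops 39 above the panel, the 10 mm slot between them: 28 across both. Flange under them: radius 28, 3 thick. A low arm (10 wide, 12 high) runs in the slot's line to 58 from the axis. Frame turns with it: y along the slot towards the arm, x across the jaws, z up
- pin_grip (a point): On the axis of the stop pin's black handle (14 mm dia, 48 high), the height to grip: 22 below its top, 26 above its foot. Under the handle a collar 24 dia, 5 thick, resting on the panel; under that the steel shank 10 dia, 34 long, in the bore at the start (lift 34 to leave it). So this point is 65 above the lower tip, 31 above the collar's underside. z along the pin, up. About 70 g
- notch (a point): Pin keeper: aluminium block 50 by 48, 70 mm high, fixed on one side of the unit or the other. A notch 14 wide and 58 deep is open at the top and to the block's -x face. This point: on the block's top, mid-notch, where the pin's axis should stand, 22 from the open face, 9 from the closed end. x into the notch, z up. A parked pin's collar lies on the block, pin_grip 31 above this point
- rack: steel wire rack of red-capped tubes, 140 by 60, 98 high overall, loose; on the other side of the unit; leave alone. Origin: centre of its underside
- tub: white open plastic tub 90 by 130, 50 high, loose, beyond the unit; leave alone. Origin: centre of its underside
- dropper: small white bottle, 30 dia, 60 high, loose, beyond the unit; leave alone. Origin: centre of its underside
Not all that is in view belongs to the job. Leave any purple or turquoise look-alike of the part that bears pin_grip alone.

How it is judged:
By the outcome, as a careful person would: the job done as asked, in the order asked, and still so for the second after the job is handed in, while the arm keeps its last pose, push and grip.
It also fails if it takes over 54 s, if anything falls off the work surface, if the arm or the gripper's body presses on something with over 40 N, if the wrist force passes 120 N, or if a joint passes its speed limit or range.

### The arm

A 6-joint arm with a two-finger parallel gripper is mounted at the origin on the work surface. World frame = base frame: x ahead of the robot, y to its left, z up, the work surface at z = 0. Lengths are in mm, angles in rad, forces in N, time in s.
With the tool pointing down it reaches from about 325 to 750 mm from the base axis. Payload 7.6 kg.
Tool frame: the origin (TCP) lies at the very end of the fingers, on their centre line; the grasp point (between the pads) lies 19 mm behind it; z points along the fingers, y is the line along which they close (so a half turn about z gives the same grasp; the last joint's range is limited). The gripper opens to 85 mm and grips with 20 to 120 N. Pads are 22 mm wide; open, the fingers measure 114 mm over their backs; the gripper's body (76 mm by 85 mm) begins 54 mm behind the grasp point. The pads swing forward as they close: fully open they stand 13 mm farther back than shut.
Start: joints at [-1.402, 0.052, 1.401, -0, 1.689, -0.07], TCP at [124.206, -510.116, 231.323] pointing down, gripper open.
Joint ranges: [-2.9, 2.9], [-0.91, 2.17], [0.12, 2.37], [-1.06, 4.2], [0.26, 2.73], [-2.93, 2.93]. Speed limits (rad/s): [2.57, 2.57, 3.01, 3.14, 3.14, 3.14].

### API

Orientations are given as a 3x3 rotation matrix whose columns are the frame's x, y, z axes.
In Python, from rig import state, imaging, order gives the robot as it stands. The module is installed in compiled form; this text tells all that it offers.
- The arm moves only by the tool jog_arm, never from a script. Its argument "increments" is one flat list of numbers, 5 for each row, row after row: the shift along the tool's x, y, z in cm, then the turn about the tool's z in degrees, then the finger opening in cm, from 0 to 8.54. In form: [x, y, z, spin, gripper, x, y, z, spin, gripper, ...]. A call has 1 to 20 rows; each row shifts and turns the commanded pose from where the row before left it, along the tool's axes as they then stand; what a row does not reach is not made up. A row lasts 1/12 s, in which the tool goes at most 41.7 mm and 7.16 degrees, less where a joint would pass 70% of its speed; a pose out of reach is approached as far as the arm can. A call is refused whole if a number of a shift passes 4.17 or a number of a turn 7.16, either way. A call with a gripper value outside its range is refused whole. The fingers move at their own pace and stop on an object; "grip_force" is the grip in N (left out, the last holds). Time passes only in rows, so rows that do not move let the fingers close. It gives the time, the measured TCP pose, the force, the opening and the grip force at its end, in the units of the state.
- state(): the state, without advancing time (a new reading comes with each control period).
- imaging.capture(name): name is "side" or "top"; returns a dict with "color" (400x640x3 uint8, red, green, blue), "fx", "fy", "cx", "cy" (pixels), "k1" (the pictures are not rectified: a ray, as slopes to the right and down, at radius r is drawn at 1 + k1 r^2 times it, then the intrinsics apply), "R" (3x3) and "t" (3): a world point X has camera coordinates R X + t. Camera axes: x right, y down, z forward; pixel columns grow to the right and rows downward; lengths in mm; the calibration is good to about 2 mm. A picture is of the moment at which its call begins. There is no depth.
- order.finish_job(): hands the job in; it is judged then, once.
The state is a dict: "time_s": time; "joints": joint angles; "qd": joint speeds; "joint_efforts": joint torques, N m; "eef_pos": TCP position; "tcp_rot": TCP orientation; "ft_force": force on the tool from outside, world axes, zero at the start; "wrist_torque": the same for the moment, N m; "gripper_width": opening from 0.0 (shut) to 1.0 (fully open); "gripper_force": force on a finger pad.
Only numpy, scipy, OpenCV 4.12 (cv2) and the standard library are available. Lean on these libraries where they do the work, as an engineer would, in place of code of your own. Each camera call takes 0.05 s, during which the arm holds its last target. There are 200 camera calls.

## Working session

There is one attempt and no reset: what is moved stays moved. The work goes in short steps, Python scripts to look and compute and a tool call to move; the robot and the scene stay as the last step left them, time stands still between calls to the robot, and variables do not carry over. Pictures are saved under pics/ and viewed, at most 10 in all, crops included, and the job is handed in when it is done.

Besides the shell and the picture viewer there is one more tool, called after "Emit:" by a JSON object that holds its "method" and its "body". jog_arm: Moves the arm, as the interface text tells. Its arguments: {"type":"object","properties":{"increments":{"type":"array"},"grip_force":{"type":"number"}},"required":["increments"]}

```bash
mkdir -p pics
cat > h.py <<'E'
import numpy as np, cv2
from rig import state, imaging, order
def cap(n):
    c=imaging.capture(n); cv2.imwrite
    return c
def save(c,f,crop=None,s=1):
    im=c["color"][:,:,::-1]
    if crop: x0,y0,x1,y1=crop; im=im[y0:y1,x0:x1]
    cv2.imwrite('pics/'+f,cv2.resize(im,None,fx=s,fy=s,interpolation=cv2.INTER_CUBIC))
def proj(c,X):
    X=np.atleast_2d(np.array(X,float)); p=X@np.array(c["R"]).T+np.array(c["t"]); s=p[:,:2]/p[:,2:]
    s=s*(1+c["k1"]*(s**2).sum(1,keepdims=True))
    return s*[c["fx"],c["fy"]]+[c["cx"],c["cy"]]
def ray(c,u,v):
    d=np.array([(u-c["cx"])/c["fx"],(v-c["cy"])/c["fy"]]); s=d.copy()
    for _ in range(20): s=d/(1+c["k1"]*(s@s))
    R=np.array(c["R"]); return -R.T@np.array(c["t"]), R.T@np.array([*s,1])
def atz(c,u,v,z):
    o,d=ray(c,u,v); return o+d*(z-o[2])/d[2]
E
python3 - <<'E'
from h import *
for n in("top","side"):
    c=cap(n); save(c,n+"0.png",s=1.25); print(n,c["fx"],c["k1"],ray(c,320,200))
s=state(); print(s)
E
```

```text
top 389.39901219121623 -0.05301619067335069 (array([444.21341213,  53.9182186 , 764.0428197 ]), array([ 0.20418462, -0.01952336, -0.97873857]))
side 512.3511804321032 -0.06372350198585994 (array([170.4038487 , 758.85824547, 707.65189823]), array([ 0.37360625, -0.71234404, -0.59430007]))
{'time_s': 0.1, 'joints': array([-1.40233879e+00,  5.27694222e-02,  1.40160369e+00,  1.27104701e-05,
        1.68861738e+00, -7.03516667e-02]), 'qd': array([-3.97481767e-04,  6.27896007e-04, -2.18941921e-03,  1.80322537e-04,
       -5.76327007e-04,  7.43380442e-05]), 'joint_efforts': array([ 1.40949713e-03, -3.82581890e+01, -3.60983348e+01, -7.62823362e-06,
        4.76397603e-03, -3.42803077e-06]), 'eef_pos': array([ 124.14108446, -509.83715424,  230.56878189]), 'tcp_rot': array([[ 9.71620004e-01,  2.36547076e-01, -2.21920681e-04],
       [ 2.36547154e-01, -9.71619030e-01,  1.38016820e-03],
       [ 1.10852396e-04, -1.39349374e-03, -9.99999023e-01]]), 'ft_force': array([-0.8009033 , -0.02251493,  0.59868281]), 'wrist_torque': array([-0.01519601, -0.01760447,  0.0296622 ]), 'gripper_force': 0.0, 'gripper_width': 0.9980441791918127}
```

View pics/top0.png

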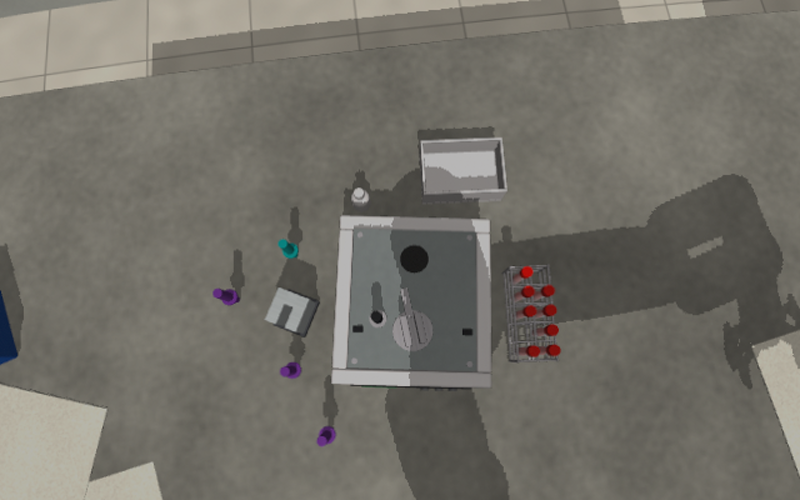

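View pics/side0.png

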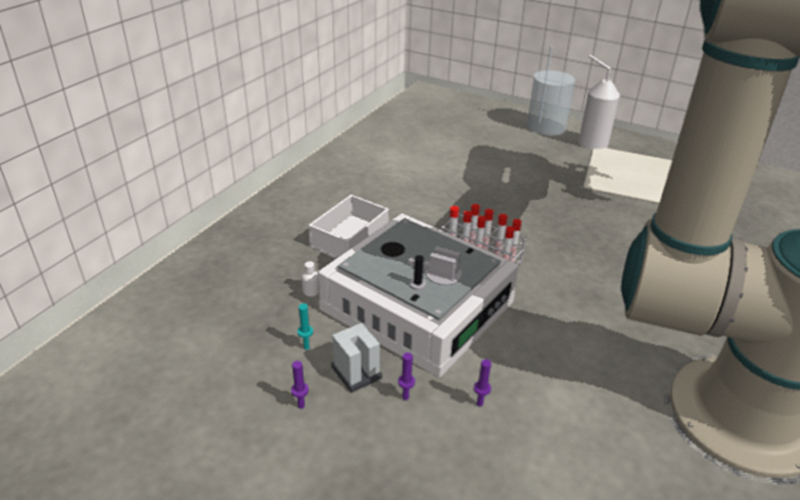

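The top view shows the module at about (412,300), the black pin at (377,318), the keeper at (292,311) with its notch open toward the robot, and the rack at (530,312). The side view agrees, and the look-alikes stand around the keeper. I'll zoom in next.

Run:
```python
from h import *
import pickle
t=cap("top"); s=cap("side"); pickle.dump((t,s),open('c0.pkl','wb'))
save(t,"t1.png",(200,160,400,320),4); save(s,"s1.png",(250,160,430,320),4)
```

```text
(no output)
```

View pics/t1.png

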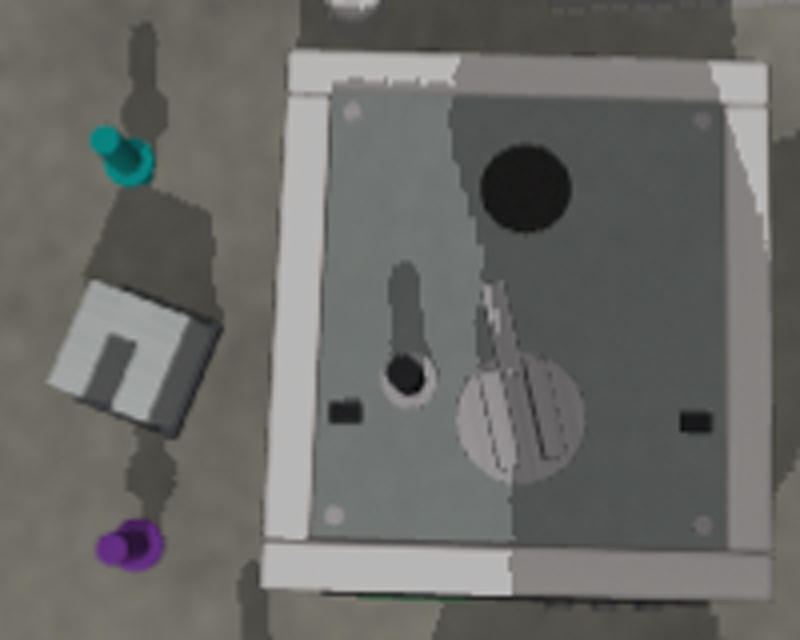

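View pics/s1.png

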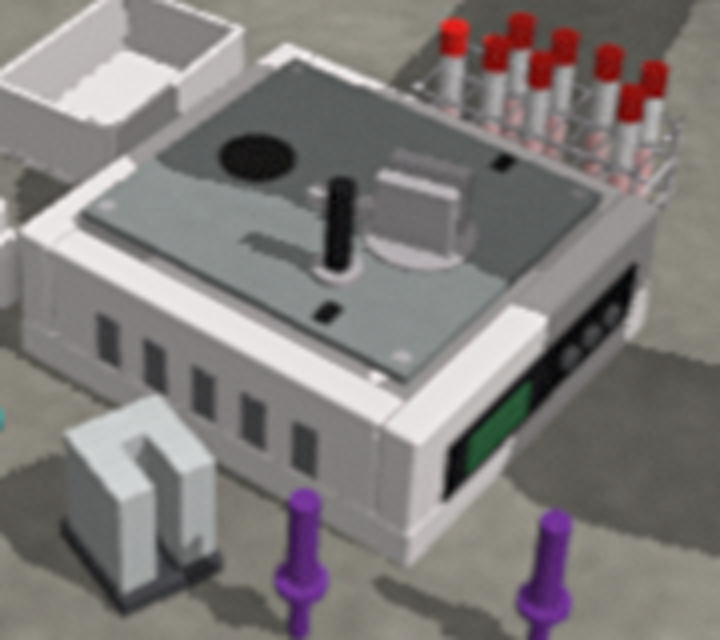

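```bash
cat > fit.py <<'E'
from h import *
import pickle
from scipy.optimize import least_squares
t,s=pickle.load(open('c0.pkl','rb'))
T=lambda u,v:np.array([200+u/4-.4,160+v/4-.4]); S=lambda u,v:np.array([250+u/4-.4,160+v/4-.4])
U=[(t,T(290,50),(120,110,80)),(t,T(768,64),(120,-110,80)),(t,T(262,588),(-120,110,80)),(t,T(771,598),(-120,-110,80)),
(t,T(346,411),(-45,75,93)),(t,T(696,422),(-45,-75,93)),(t,T(521,418),(-45,0,93)),(t,T(405,374),(-30,48,143)),(t,T(409,381),(-30,48,95)),
(s,S(327,312),(-45,75,93)),(s,S(504,161),(-45,-75,93)),(s,S(342,182),(-30,48,143)),(s,S(338,272),(-30,48,95)),(s,S(405,440),(-120,110,80)),(s,S(418,232),(-45,0,93))]
K=[(t,T(92,281),(28,24,70)),(t,T(190,317),(28,-24,70)),(t,T(150,430),(-22,-24,70)),(t,T(48,382),(-22,24,70)),
(t,T(105,335),(9,7,70)),(t,T(137,345),(9,-7,70)),(t,T(85,397),(-22,7,70)),(t,T(122,412),(-22,-7,70)),
(s,S(65,435),(28,24,70)),(s,S(155,398),(28,-24,70)),(s,S(215,465),(-22,-24,70)),(s,S(123,497),(-22,24,70))]
def pts(p,L): 
    c,n=np.cos(p[2]),np.sin(p[2]); L=np.array(L,float).reshape(-1,3)
    return np.c_[p[0]+c*L[:,0]-n*L[:,1],p[1]+n*L[:,0]+c*L[:,1],L[:,2]]
def fit(F,x0):
    f=lambda p:np.concatenate([(proj(c,pts(p,l))[0]-q) for c,q,l in F])
    r=least_squares(f,x0,x_scale=[10,10,.1],loss='soft_l1'); print(np.round(r.x,3)); print(np.round(r.fun.reshape(-1,2),1).tolist()); return r.x
u=fit(U,[480,0,0]); k=fit(K,[450,200,-.3])
print('pin',pts(u,(-30,48,0)),'fast',pts(u,(-45,0,0)))
# notch, pad, slot dir
pad=atz(t,*T(526,188),91.5); print('pad',pad, 'side',atz(s,*S(257,158),91.5))
# arm tip from top (z 102) and side
f=pts(u,(-45,0,0))[0]
for q in [atz(t,*T(493,285),98),atz(s,*S(318,192),98)]: print('armtip',q,np.linalg.norm((q-f)[:2]),np.degrees(np.arctan2(*(q-f)[1::-1])))
# jaw tops lines z=129
for a,b in [((540,370),(565,460)),((520,378),(540,462)),((485,372),(514,472))]:
    d=atz(t,*T(*a),129)-atz(t,*T(*b),129); print(np.degrees(np.arctan2(d[1],d[0])))
a,b=atz(s,*S(378,172),129),atz(s,*S(460,203),129); print(a,b,np.degrees(np.arctan2(*(a-b)[1::-1])))
E
python3 fit.py
```

```text
[ 5.15994e+02  3.09360e+01 -1.53000e-01]
[[-0.5, -1.0], [0.6, -1.2], [-1.1, 0.1], [0.7, 1.5], [-0.3, 0.3], [0.1, 0.2], [-0.1, -0.1], [-0.5, -0.9], [0.0, -0.6], [0.4, -0.5], [0.0, -0.1], [-0.1, 0.4], [-0.2, -1.8], [3.2, 1.0], [0.7, -0.1]]
[ 5.20508e+02  2.12646e+02 -4.69000e-01]
[[-0.3, 0.0], [-0.2, 0.1], [-0.7, -1.7], [-0.0, 1.0], [1.1, -0.4], [0.3, -0.2], [-0.5, 0.6], [-2.5, -0.5], [0.1, -0.4], [0.6, -1.1], [0.6, -1.5], [0.1, 1.3]]
pin [[493.65572753  82.94587156   0.        ]] fast [[471.51937211  37.79078582   0.        ]]
pad [570.33019945  22.5940799   91.5       ] side [569.95832336  23.99452877  91.5       ]
armtip [528.76700601  42.43187025  98.        ] 57.43545291421332 4.634851319421456
armtip [526.19999452  41.00993888  98.        ] 54.77529929588715 3.3692235038907126
8.139911068668578
6.1386259883625796
9.148248133733356
[490.97072874  49.26323731 129.        ] [447.36770201  51.34745181 129.        ] -2.736641903330306
```

Emit:
{"method": "jog_arm", "body": {"increments": [1.2,-1.2,0,0,4,2.5,-2.4,0,0,4,2.5,-2.4,0,0,4,2.5,-2.4,0,0,4,2.5,-2.4,0,0,4,2.5,-2.4,0,0,4,2.5,-2.4,0,0,4,2.5,-2.4,0,0,4,2.5,-2.4,0,0,4,2.5,-2.4,0,0,4,2.5,-2.4,0,0,4,2.5,-2.4,0,0,4,2.5,-2.4,0,0,4,2.5,-2.4,0,0,4,2.5,-2.4,0,0,4,2.5,-2.4,0,0,4,2.5,-2.4,0,0,4,2.5,-2.4,0,0,4,2.5,-2.4,0,0,4,1.2,-1.2,0,0,4]}}

```text
time_s: 1.87
eef_pos: [477.9, 48.1, 230.8]
tcp_rot: [[0.971, 0.239, -0.0], [0.239, -0.971, 0.001], [-0.0, -0.001, -1.0]]
ft_force: [-0.3, -0.8, 0.6]
gripper_width: 0.47
gripper_force: 0.0
```

Emit:
{"method": "jog_arm", "body": {"increments": [0,0,0,-7.1,4,0,0,0,-7.1,4,0,0,0,-7.1,4,0,0,0,-7.1,4,0,0,0,-7.1,4,0,0,0,-7.1,4,0,0,0,-7.1,4,0,0,0,0,4,0,0,0,0,4]}}

```text
time_s: 2.62
eef_pos: [476.8, 45.1, 231.1]
tcp_rot: [[0.451, 0.892, -0.0], [0.892, -0.451, -0.0], [-0.0, -0.0, -1.0]]
ft_force: [-0.1, -0.1, 1.0]
gripper_width: 0.467
gripper_force: 0.0
```

```bash
cat >> h.py <<'E'
def to(x,y,z):
    s=state(); R=s["tcp_rot"]; d=np.array([x,y,z])-s["eef_pos"]
    print('t',s['time_s'],'pos',s['eef_pos'].round(1),'yaw_y',np.degrees(np.arctan2(R[1,1],R[0,1])).round(2),'tilt',R[:,2].round(4),'F',s['ft_force'].round(1),'w',round(s['gripper_width'],3),'gf',s['gripper_force'],'d_tool_cm',(R.T@d/10).round(2))
E
python3 -c "
from h import *
to(493.7,82.9,102)"
```

```text
t 2.6167 pos [476.8  45.1 231.1] yaw_y -26.83 tilt [-3.e-04 -1.e-04 -1.e+00] F [-0.1 -0.1  1. ] w 0.467 gf 0.0 d_tool_cm [ 4.14 -0.2  12.91]
```

Emit:
{"method": "jog_arm", "body": {"increments": [1.5,-0.1,0,0,4,1.7,-0.1,0,0,4,0.94,0,0,0,4,0,0,2,0,4,0,0,2.5,0,4,0,0,2.5,0,4,0,0,2,0,4,0,0,1.5,0,4,0,0,0,0,4,0,0,0,0,4,0,0,0,0,4]}}

```text
time_s: 3.53
eef_pos: [494.3, 83.0, 127.6]
tcp_rot: [[0.449, 0.894, 0.002], [0.894, -0.449, 0.0], [0.001, 0.002, -1.0]]
ft_force: [0.2, -0.5, 0.5]
gripper_width: 0.474
gripper_force: 0.0
```

```bash
python3 -c "
from h import *
t=cap('top');s=cap('side');save(s,'s2.png',(290,130,410,250),5)
to(493.7,82.9,102)"
```

```text
t 3.6333 pos [494.5  83.  127.9] yaw_y -26.65 tilt [ 2.7e-03  2.0e-04 -1.0e+00] F [0.5 0.4 0.2] w 0.466 gf 0.0 d_tool_cm [-0.05 -0.07  2.59]
```

View pics/s2.png

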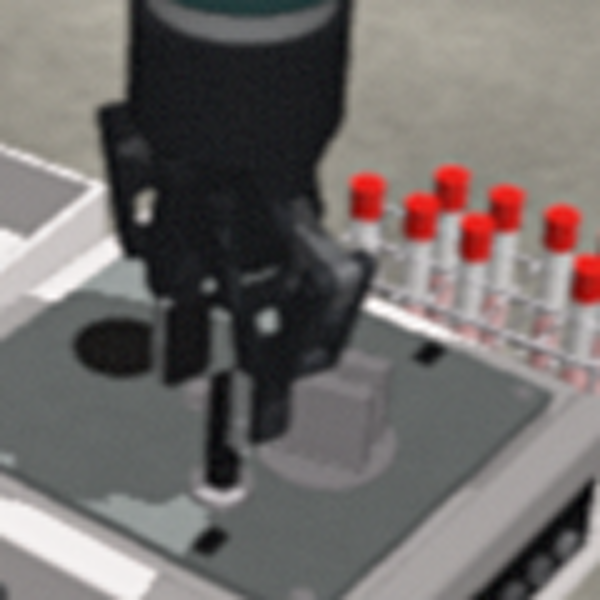

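The handle, at (222,430), stands between the two fingertips at (185,370) and (268,430). I'll go down and close.

Emit:
{"method": "jog_arm", "body": {"increments": [-0.05,-0.07,0.9,0,4,0,0,0.9,0,4,0,0,0.8,0,4,0,0,0,0,4,0,0,0,0,2.5,0,0,0,0,1.8,0,0,0,0,1,0,0,0,0,0.5,0,0,0,0,0.5,0,0,0,0,0.5,0,0,0,0,0.5,0,0,0,0,0.5], "grip_force": 40}}

```text
time_s: 4.63
eef_pos: [493.0, 82.9, 100.6]
tcp_rot: [[0.448, 0.894, 0.001], [0.894, -0.448, -0.0], [0.0, 0.001, -1.0]]
ft_force: [-0.3, -0.5, 1.6]
gripper_width: 0.155
gripper_force: 38.9
```

```bash
python3 -c "
from h import *
to(493.7,82.9,102);print(state()['wrist_torque'])"
```

```text
t 4.6333 pos [493.   82.9 100.6] yaw_y -26.62 tilt [ 7.e-04 -0.e+00 -1.e+00] F [-0.3 -0.5  1.6] w 0.155 gf 38.93020570278168 d_tool_cm [ 0.03  0.06 -0.14]
[-0.00415638 -0.02685694 -0.0223644 ]
```

Emit:
{"method": "jog_arm", "body": {"increments": [0,0,-0.3,0,0.5,0,0,-0.6,0,0.5,0,0,-0.8,0,0.5,0,0,-0.8,0,0.5,0,0,-0.8,0,0.5,0,0,-0.8,0,0.5,0,0,-0.8,0,0.5,0,0,-0.8,0,0.5,0,0,-0.5,0,0.5,0,0,-0.3,0,0.5,0,0,0,0,0.5,0,0,0,0,0.5]}}

```text
time_s: 5.63
eef_pos: [492.7, 82.8, 165.1]
tcp_rot: [[0.448, 0.894, -0.0], [0.894, -0.448, -0.0], [-0.0, -0.0, -1.0]]
ft_force: [0.8, -0.2, -0.1]
gripper_width: 0.151
gripper_force: 38.9
```

```bash
python3 -c "
from h import *
to(520.5,212.6,165)"
```

```text
t 5.6333 pos [492.7  82.8 165.1] yaw_y -26.62 tilt [-3.e-04 -1.e-04 -1.e+00] F [ 0.8 -0.2 -0.1] w 0.151 gf 38.948267698287964 d_tool_cm [ 1.285e+01 -3.330e+00  1.000e-02]
```

Emit:
{"method": "jog_arm", "body": {"increments": [0.65,-0.13,0,0,0.5,1.3,-0.4,0,0,0.5,1.5,-0.4,0,0,0.5,1.8,-0.4,0,0,0.5,1.8,-0.5,0,0,0.5,1.8,-0.5,0,0,0.5,1.8,-0.4,0,0,0.5,1.3,-0.4,0,0,0.5,0.9,-0.2,0,0,0.5,0,0,1,0,0.5,0,0,1.5,0,0.5,0,0,1.2,0,0.5,0,0,0.5,0,0.5,0,0,0,0,0.5,0,0,0,0,0.5,0,0,0,0,0.5]}}

```text
time_s: 6.97
eef_pos: [521.0, 212.5, 124.1]
tcp_rot: [[0.448, 0.894, 0.001], [0.894, -0.448, 0.0], [0.001, 0.001, -1.0]]
ft_force: [0.1, -0.1, 0.0]
gripper_width: 0.149
gripper_force: 39.0
```

```bash
python3 -c "
from h import *
t=cap('top');s=cap('side');
import numpy as np
a=np.hstack([cv2.resize(c['color'][y:y+80,x:x+80],None,fx=5,fy=5,interpolation=2) for c,x,y in((t,190,205),(s,240,215))])
cv2.imwrite('pics/k3.png',a[:,:,::-1])
to(520.5,212.6,118)
p=state()['eef_pos'].copy(); 
for dz in (-44.6,-10.6,-5.6): q=p+[0,0,dz]; print(dz,((proj(s,q)[0]-[240,215])*5+[402,2]).round(1))
n=[520.5,212.6,70]; print(((proj(s,n)[0]-[240,215])*5+[402,2]).round(1),((proj(t,n)[0]-[190,205])*5+2).round(1))"
```

```text
t 7.0667 pos [521.1 212.6 124.2] yaw_y -26.63 tilt [ 1.6e-03  4.0e-04 -1.0e+00] F [ 0.2 -0.1 -0.7] w 0.149 gf 38.95448327064514 d_tool_cm [-0.03 -0.05  0.62]
-44.6 [628.8 267.4]
-10.6 [627.2 195.5]
-5.6 [626.9 184.6]
[630.6 287.7] [195.4 222.4]
```

View pics/k3.png

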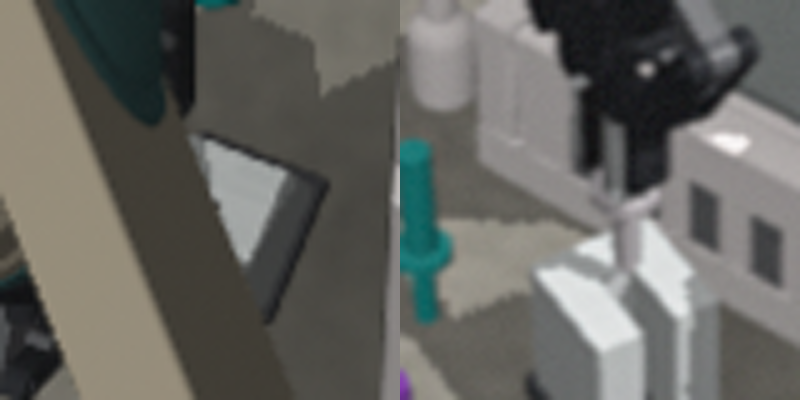

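The side crop shows the shank at about (628,250), over the notch predicted at (630,288). I'll lower it gently and watch the force.

Emit:
{"method": "jog_arm", "body": {"increments": [-0.03,-0.05,0.3,0,0.5,0,0,0.4,0,0.5,0,0,0.3,0,0.5,0,0,0.2,0,0.5,0,0,0,0,0.5,0,0,0,0,0.5]}}

```text
time_s: 7.57
eef_pos: [519.9, 212.5, 111.0]
tcp_rot: [[0.448, 0.894, -0.0], [0.894, -0.448, -0.0], [-0.0, -0.0, -1.0]]
ft_force: [-0.5, 0.2, -0.1]
gripper_width: 0.151
gripper_force: 39.0
```

```bash
python3 -c "
from h import *
to(520.5,212.6,80.6);print(state()['wrist_torque'])"
```

```text
t 7.5667 pos [519.9 212.5 111. ] yaw_y -26.62 tilt [-4.e-04 -3.e-04 -1.e+00] F [-0.5  0.2 -0.1] w 0.151 gf 38.95498752593994 d_tool_cm [0.03 0.05 3.04]
[-0.05099471  0.03173255  0.00327031]
```

Emit:
{"method": "jog_arm", "body": {"increments": [0.03,0.05,0.3,0,0.5,0,0,0.5,0,0.5,0,0,0.5,0,0.5,0,0,0.5,0,0.5,0,0,0.4,0,0.5,0,0,0.3,0,0.5,0,0,0.2,0,0.5,0,0,0.2,0,0.5,0,0,0,0,0.5,0,0,0,0,0.5]}}

```text
time_s: 8.4
eef_pos: [520.6, 212.6, 82.3]
tcp_rot: [[0.448, 0.894, 0.0], [0.894, -0.448, -0.0], [-0.0, 0.0, -1.0]]
ft_force: [-1.1, -1.0, -1.2]
gripper_width: 0.152
gripper_force: 39.0
```

```bash
python3 -c "
from h import *
to(520.5,212.6,80.6);print(state()['wrist_torque'])
s=cap('side');save(s,'s4.png',(230,190,370,310),5)"
```

```text
t 8.4 pos [520.6 212.6  82.3] yaw_y -26.61 tilt [ 1.e-04 -1.e-04 -1.e+00] F [-1.1 -1.  -1.2] w 0.152 gf 38.9547461271286 d_tool_cm [-0.01 -0.01  0.17]
[ 0.0296789  -0.05040527  0.00801663]
```

View pics/s4.png

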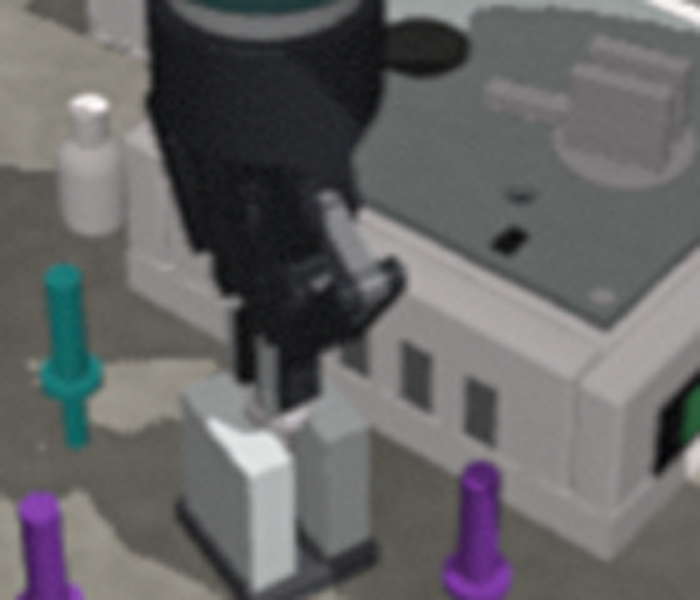

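The collar, at (278,415), is just above the block and the shank is in the notch. I'll seat it and release.

Emit:
{"method": "jog_arm", "body": {"increments": [0,0,0.12,0,0.5,0,0,0.1,0,0.5,0,0,0,0,0.5,0,0,0,0,0.5]}}

```text
time_s: 8.78
eef_pos: [520.9, 212.7, 80.6]
tcp_rot: [[0.448, 0.894, 0.001], [0.894, -0.448, 0.0], [0.001, 0.001, -1.0]]
ft_force: [-0.4, 0.5, 2.8]
gripper_width: 0.15
gripper_force: 39.4
```

```bash
python3 -c "
from h import *
to(520.5,212.6,80.6)"
```

```text
t 8.7833 pos [520.9 212.7  80.6] yaw_y -26.62 tilt [ 9.e-04  2.e-04 -1.e+00] F [-0.4  0.5  2.8] w 0.15 gf 39.425668716430664 d_tool_cm [-0.03 -0.03 -0.  ]
```

Emit:
{"method": "jog_arm", "body": {"increments": [0,0,0,0,1.7,0,0,0,0,2.2,0,0,0,0,3,0,0,0,0,3.5,0,0,0,0,3.5,0,0,-0.5,0,3.5,0,0,-1,0,3.5,0,0,-1.5,0,3.5,0,0,-2,0,3.5,0,0,-2.5,0,3.5,0,0,-2.5,0,3.5,0,0,-1.5,0,3.5,0,0,0,0,3.5]}}

```text
time_s: 9.87
eef_pos: [522.2, 213.2, 200.7]
tcp_rot: [[0.448, 0.894, 0.008], [0.894, -0.448, 0.003], [0.006, 0.006, -1.0]]
ft_force: [0.9, 0.3, -0.3]
gripper_width: 0.414
gripper_force: 0.0
```

```bash
python3 -c "
from h import *
s=cap('side')
n=np.array([520.5,212.6,0]); print(proj(s,[n+[0,0,z] for z in(70,75,123)]).round(1)); save(s,'s5.png',(230,160,370,280),5)
to(471.5,37.8,195)"
```

```text
[[285.7 272.1]
 [285.7 270.1]
 [285.2 249.7]]
t 9.9167 pos [521.5 212.9 197.9] yaw_y -26.62 tilt [ 0.0048  0.0015 -1.    ] F [-0.1 -0.7 -0.6] w 0.409 gf 0.0 d_tool_cm [-17.9    3.37   0.24]
```

View pics/s5.png

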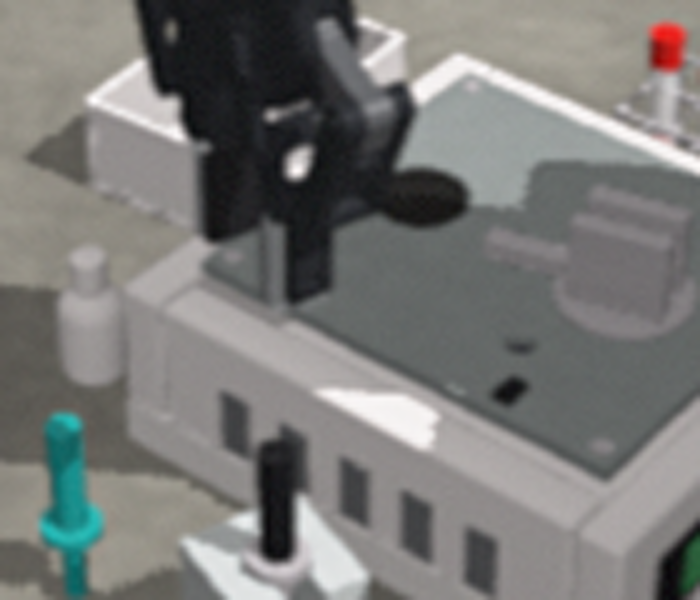

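The pin is parked upright in the notch, with its top at (275,445) as predicted. Next is the fastener.

Emit:
{"method": "jog_arm", "body": {"increments": [-0.9,0.2,0,0,5,-1.9,0.4,0,0,5,-2.5,0.45,0,0,5,-2.5,0.45,0,0,5,-2.5,0.45,0,0,5,-2.5,0.45,0,0,5,-2.5,0.45,0,0,5,-1.7,0.3,0,0,5,-0.9,0.2,0,0,5,0,0,0,6.5,5,0,0,0,6.5,5,0,0,0,6.5,5,0,0,0,6.5,5,0,0,0,6.5,5,0,0,0,6.5,5,0,0,0,6.5,5,0,0,0,6.5,5,0,0,0,7,5,0,0,0,0,5]}}

```text
time_s: 11.5
eef_pos: [469.9, 37.7, 193.9]
tcp_rot: [[0.997, 0.072, -0.002], [0.072, -0.997, -0.0], [-0.002, -0.0, -1.0]]
ft_force: [0.8, -0.6, 0.5]
gripper_width: 0.585
gripper_force: 0.0
```

Emit:
{"method": "jog_arm", "body": {"increments": [0,0,0,0,5,0,0,1.5,0,5,0,0,2,0,5,0,0,1.5,0,5,0,0,0.5,0,5,0,0,0,0,5]}}

```text
time_s: 12.0
eef_pos: [469.4, 37.6, 138.5]
tcp_rot: [[0.997, 0.079, -0.003], [0.079, -0.997, -0.0], [-0.003, -0.0, -1.0]]
ft_force: [-0.6, -0.0, 1.2]
gripper_width: 0.588
gripper_force: 0.0
```

```bash
python3 -c "
from h import *
to(471.5,37.8,99)"
```

```text
t 12.0 pos [469.4  37.6 138.5] yaw_y -85.48 tilt [-0.0034 -0.     -1.    ] F [-0.6 -0.   1.2] w 0.588 gf 0.0 d_tool_cm [ 0.22 -0.    3.95]
```

Emit:
{"method": "jog_arm", "body": {"increments": [0.1,0,0.8,0,5,0.1,0,1,0,5,0,0,1,0,5,0,0,0.7,0,5,0,0,0.4,0,5,0,0,0,0,5,0,0,0,0,4,0,0,0,0,3.3,0,0,0,0,2.8,0,0,0,0,2.4,0,0,0,0,2.4,0,0,0,0,2.4], "grip_force": 30}}

```text
time_s: 13.0
eef_pos: [472.8, 36.5, 101.9]
tcp_rot: [[0.997, 0.076, 0.001], [0.076, -0.997, -0.003], [0.001, 0.003, -1.0]]
ft_force: [-0.1, -5.5, 1.5]
gripper_width: 0.324
gripper_force: 32.6
```

```bash
python3 -c "
from h import *
to(471.5,37.8,99);print(state()['wrist_torque'])"
```

```text
t 13.0 pos [472.8  36.5 101.9] yaw_y -85.65 tilt [ 0.0013 -0.0027 -1.    ] F [-0.1 -5.5  1.5] w 0.324 gf 32.634030282497406 d_tool_cm [-0.12 -0.14  0.29]
[-0.94235444  0.10846984  0.07162331]
```

Emit:
{"method": "jog_arm", "body": {"increments": [0,0.12,0,0,2.4,0,0,0,-3,2.4,0,0,0,-5,2.4,0,0,0,-5,2.4,0,0,0,-5,2.4,0,0,0,-5,2.4,0,0,0,-5,2.4,0,0,0,-5,2.4,0,0,0,-5,2.4,0,0,0,-2,2.4,0,0,0,0,2.4,0,0,0,0,2.4]}}

```text
time_s: 14.0
eef_pos: [472.2, 37.6, 101.6]
tcp_rot: [[0.714, 0.7, -0.0], [0.7, -0.714, 0.002], [0.001, -0.002, -1.0]]
ft_force: [-3.1, 4.6, 3.0]
gripper_width: 0.32
gripper_force: 32.8
```

```bash
python3 -c "
from h import *
to(471.5,37.8,99);print(state()['wrist_torque'])"
```

```text
t 14.0 pos [472.2  37.6 101.6] yaw_y -45.56 tilt [-3.0e-04  2.1e-03 -1.0e+00] F [-3.1  4.6  3. ] w 0.32 gf 32.78820276260376 d_tool_cm [-0.04 -0.06  0.26]
[0.70078492 0.55036603 0.07174335]
```

Emit:
{"method": "jog_arm", "body": {"increments": [0,-0.1,0,-3,2.4,0,0,0,-5,2.4,0,0,0,-5,2.4,0,0,0,-5,2.4,0,0,0,-5,2.4,0,0,0,-5,2.4,0,0,0,-5,2.4,0,0,0,-3.8,2.4,0,0,0,0,2.4,0,0,0,0,2.4]}}

```text
time_s: 14.83
eef_pos: [471.1, 38.2, 101.4]
tcp_rot: [[0.152, 0.988, -0.002], [0.988, -0.152, 0.002], [0.002, -0.002, -1.0]]
ft_force: [-5.2, 3.0, 2.9]
gripper_width: 0.32
gripper_force: 32.8
```

```bash
python3 -c "
from h import *
to(471.5,37.8,99);print(state()['wrist_torque'])"
```

```text
t 14.8333 pos [471.1  38.2 101.4] yaw_y -8.76 tilt [-0.0016  0.0018 -1.    ] F [-5.2  3.   2.9] w 0.32 gf 32.8003004193306 d_tool_cm [-0.04  0.05  0.24]
[0.6477898  0.81280684 0.00298481]
```

Emit:
{"method": "jog_arm", "body": {"increments": [0,0,0,0,3.5,0,0,0,0,4.5,0,0,0,0,4.5,0,0,-0.5,0,4.5,0,0,-1.5,0,4.5,0,0,-2,0,4.5,0,0,-1.5,0,4.5,0,0.7,0,0,0,0,1.5,0,0,0,0,2,0,0,0,0,2,0,0,0,0,2,0,0,0,0,1.3,0,0,0,0,0.4,0,0,0,0,0,0,0,0,0,0,0,0,0]}}

```text
time_s: 16.17
eef_pos: [569.2, 22.1, 155.4]
tcp_rot: [[0.153, 0.988, -0.001], [0.988, -0.153, -0.0], [-0.0, -0.001, -1.0]]
ft_force: [-0.1, 0.9, -0.2]
gripper_width: 0.002
gripper_force: 0.0
```

```bash
python3 -c "
from h import *
to(570,23,95)
t=cap('top');s=cap('side');
a=np.hstack([cv2.resize(c['color'][y:y+100,x:x+100],None,fx=4,fy=4,interpolation=2) for c,x,y in((t,275,215),(s,290,170))])
cv2.imwrite('pics/k6.png',a[:,:,::-1])
u=np.array([471.5,37.8]);c,n=np.cos(-.153),np.sin(-.153); d=np.array([-n,c])
for x in (u-75*d,u-20*d,u+58*d,u+75*d):
  print(((proj(t,[*x,98])[0]-[275,215])*4).round(), ((proj(s,[*x,98])[0]-[290,170])*4+[400,0]).round())"
```

```text
t 16.1667 pos [569.2  22.1 155.4] yaw_y -8.82 tilt [-0.0012 -0.     -1.    ] F [-0.1  0.9 -0.2] w 0.002 gf 0.0 d_tool_cm [0.1  0.08 6.04]
[396. 201.] [743. 111.]
[266. 197.] [683. 162.]
[ 82. 192.] [589. 242.]
[ 42. 190.] [567. 260.]
```

View pics/k6.png

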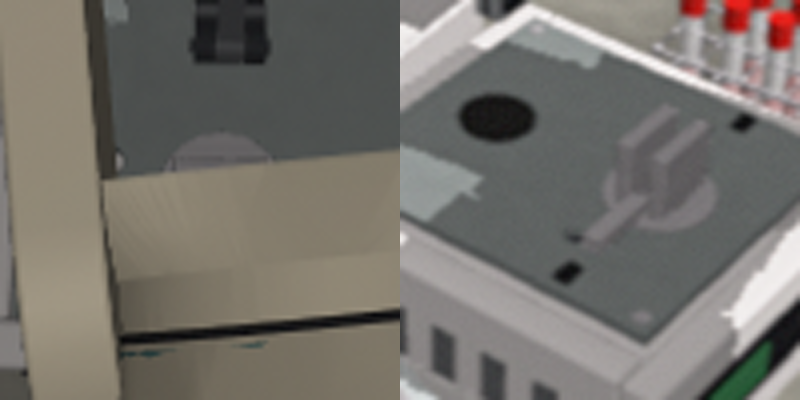

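The arm tip, at (590,240), lies on the line between the ribs at (568,272) and (743,122), so the slot is aligned. Now I'll press the panel down.

Emit:
{"method": "jog_arm", "body": {"increments": [0.1,0.1,1,0,0,0,0,2,0,0,0,0,1.7,0,0,0,0,0.8,0,0,0,0,0.5,0,0,0,0,0,0,0,0,0,0.3,0,0,0,0,0.3,0,0,0,0,0.3,0,0,0,0,0.2,0,0,0,0,0,0,0,0,0,0,0,0]}}

```text
time_s: 17.27
eef_pos: [571.5, 22.9, 86.3]
tcp_rot: [[0.153, 0.988, 0.002], [0.988, -0.153, -0.0], [0.0, 0.002, -1.0]]
ft_force: [-0.9, -0.5, 5.5]
gripper_width: 0.001
gripper_force: 2.8
```

```bash
python3 -c "
from h import *
to(570,23,81.5)"
```

```text
t 17.2667 pos [571.5  22.9  86.3] yaw_y -8.82 tilt [ 2.4e-03 -1.0e-04 -1.0e+00] F [-0.9 -0.5  5.5] w 0.001 gf 2.763567012798376 d_tool_cm [-0.01 -0.15  0.48]
```

Already past the 3 mm block point, with the force as the spring should give. I'll continue to the stop.

Emit:
{"method": "jog_arm", "body": {"increments": [0,0,0.2,0,0,0,0,0.2,0,0,0,0,0.2,0,0,0,0,0.1,0,0,0,0,0,0,0,0,0,0,0,0,0,0,0,0,0]}}

```text
time_s: 17.85
eef_pos: [571.5, 22.9, 81.4]
tcp_rot: [[0.153, 0.988, 0.003], [0.988, -0.153, -0.0], [0.0, 0.003, -1.0]]
ft_force: [-8.0, 0.7, 17.4]
gripper_width: -0.004
gripper_force: 8.7
```

```bash
python3 -c "
from h import *
to(570,23,81.5)"
```

```text
t 17.85 pos [571.5  22.9  81.4] yaw_y -8.81 tilt [ 3.e-03 -2.e-04 -1.e+00] F [-8.   0.7 17.4] w -0.004 gf 8.70496446659672 d_tool_cm [-0.02 -0.15 -0.01]
```

Emit:
{"method": "jog_arm", "body": {"increments": [0,0,0,0,0,0,0,0,0,0,0,0,0,0,0,0,0,0,0,0,0,0,0,0,0,0,0,0,0,0]}}

```text
time_s: 18.35
eef_pos: [571.6, 22.9, 81.5]
tcp_rot: [[0.153, 0.988, 0.003], [0.988, -0.153, -0.0], [0.0, 0.003, -1.0]]
ft_force: [-7.6, -0.0, 17.1]
gripper_width: 0.002
gripper_force: 8.7
```

```bash
python3 -c "
from h import *
s=cap('side');save(s,'s7.png',(230,120,440,290),3.8)
to(570,23,81.5)"
```

```text
t 18.4 pos [571.6  22.9  81.5] yaw_y -8.82 tilt [ 3.1e-03 -2.0e-04 -1.0e+00] F [-7.6  0.4 17. ] w -0.002 gf 8.696614128712099 d_tool_cm [-0.02 -0.16 -0.  ]
```

View pics/s7.png

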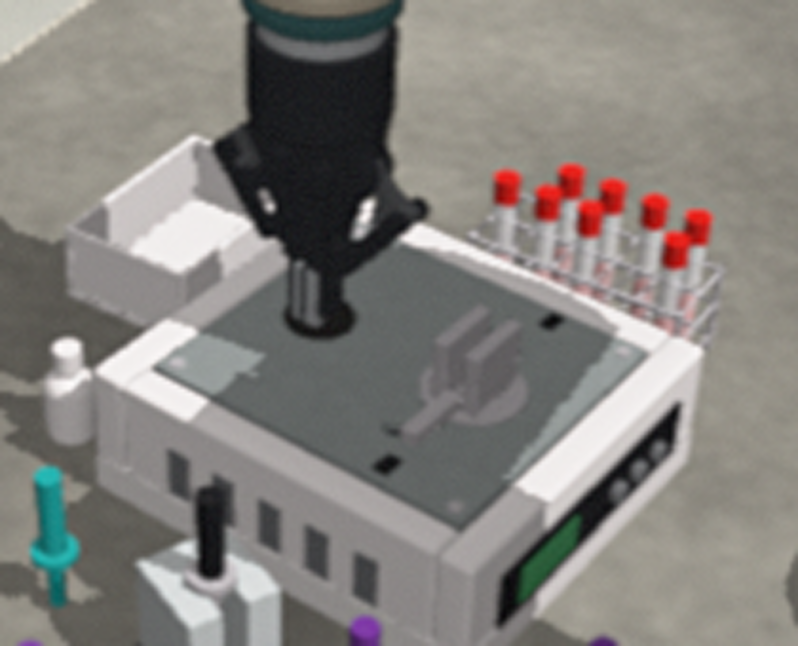

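The panel is flush, held down at the pad (320,320). The slot is in line with the ribs, and the pin is parked at (210,530).

```bash
python3 -c "
from rig import order
print(order.finish_job())"
```

```text
the job is handed in; nothing more can be done
None
```

The pin is parked upright in the keeper's notch and released, the fastener slot is in line with the ribs, and the job was handed in at about 18 s with the panel held flush at about 17 N; the verdict was not shown.

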